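# Turn a settled paint bottle over in the turning stand

## Robot

A 6-joint arm with a two-finger parallel gripper is mounted at the origin on the work surface. World frame = base frame: x ahead of the robot, y to its left, z up, the work surface at z = 0. Lengths are in m, angles in rad, forces in N, time in s.
With the tool pointing down it reaches from about 0.325 to 0.85 m from the base axis. Payload 4.4 kg.
Tool frame: the origin (TCP) lies at the very end of the fingers, on their centre line; the grasp point (between the pads) lies 19 mm behind it; z points along the fingers, y is the line along which they close (so a half turn about z gives the same grasp; the last joint's range is limited). The gripper opens to 94 mm and grips with 3 to 60 N. Pads are 16 mm wide; open, the fingers measure 119 mm over their backs; the gripper's body (75 mm by 177 mm) begins 78 mm behind the grasp point.
Start: joints at [0.973, 0.207, 1.542, -0, 1.393, -0.15], TCP at [0.249, 0.518, 0.205] pointing down, gripper open.
Joint ranges: [-2.73, 2.73], [-0.86, 2.22], [0.23, 2.46], [-1.11, 4.25], [0.08, 2.63], [-2.82, 2.82]. Speed limits (rad/s): [2.79, 2.79, 3.14, 3.14, 3.14, 3.14].

## Interface

Orientations are given as a unit quaternion [x, y, z, w].
In Python, from station import env gives the robot as it stands.
- The arm moves only by the tool carry_out, never from a script. Its argument "increments" is a list of rows, each an object of numbers: "tx", "ty", "tz": the shift along the tool's x, y, z in units of 25 mm (1.0 is 25 mm); "rx", "ry", "rz": the turn, a rotation vector about the tool's x, y, z in units of 6 degrees (1.0 is 6 degrees); "fingers": the finger opening in mm, from 0 to 94. A call has 1 to 10 rows; each row is the pose to reach, as a shift and turn from the pose commanded when the call began, along the tool's axes at that moment; what a row does not reach only later rows make up. A row lasts 1/10 s, in which the tool goes at most 50 mm and 8.59 degrees, less where a joint would pass 70% of its speed; a pose out of reach is approached as far as the arm can. A call with a gripper value outside its range is refused whole. The fingers move at their own pace and stop on an object; "newtons" is the grip in N (left out, the last holds). Time passes only in rows, so rows that repeat a pose let the fingers close. It gives the time, the measured TCP pose, the force, the opening and the grip force at its end, in the units of the state.
- env.get_state(): the state, without advancing time (a new reading comes with each control period).
- env.get_image(name): name is "scene" or "side" or "wrist"; returns the picture (420x560x3 uint8, blue, green, red); there is no depth.
- env.camera_params(name): a dict with "fov_y" (degrees; the focal length in pixels is half the picture's height over the tangent of half this angle, whatever the lens; pixels are square), "cx", "cy" (the principal point, pixels), "D" ([k1, k2, p1, p2, k3] as OpenCV has them; the pictures are not rectified), "rvec" (rotation vector, rad) and "tvec" (3), from world to camera coordinates, as OpenCV has them; the wrist camera has in their place "tool_from_camera" (4x4, takes a point from camera to tool coordinates, whose origin is the TCP and whose axes are the flange's). Camera axes: x right, y down, z forward; pixel columns grow to the right and rows downward; lengths in m; the calibration is good to about 2 mm. A picture is of the moment at which its call begins: read the wrist's pose just before it. camera_params takes no time and is no camera call.
- env.sign_off(): hands the job in; it is judged then, once.
The state is a dict: "t": time; "joints": joint angles; "joint_velocities": joint speeds; "effort": joint torques, N m; "eef_pos": TCP position; "eef_rot": TCP orientation; "force": force on the tool from outside, world axes, zero at the start; "moment": the same for the moment, N m; "gripper_width": finger opening in m; "finger_force": force on a finger pad.
Only numpy, scipy, OpenCV 4.12 (cv2) and the standard library are available. Lean on these libraries where they do the work, as an engineer would, in place of code of your own. Each camera call takes 0.05 s, during which the arm holds its last target. There are 200 camera calls.

## Task

The turquoise paint has settled: take the closed turquoise bottle out of the crate and slide it, upright, all the way into the cradle of the turning stand; the cradle must be level for this, swung back against its upright stop. Turn the cradle (it has a red handle) right over so that the bottle is fully upside down, keep it so for a good second, then turn it back until the bottle stands upright in the level cradle, and let go. Do not knock over or shove aside the other bottles, the brush pot or the ink jar.

Things in the scene. Friction and masses are not known exactly. Their poses are not given: they have to be found in the camera images.
- turquoise: THE bottle to turn over: turquoise round plastic bottle with a white cap; body 60 mm diameter x 70 mm tall with a flat shoulder, cap 34 mm diameter x 42 mm tall standing on the shoulder (112 mm in all); 0.15-0.3 kg. Origin: centre of the underside, z up towards the cap. The cap's top also shows a turquoise disc. It stands in the crate.
- violet: Bystander: violet round plastic bottle with a white cap; body 60 mm diameter x 70 mm tall with a flat shoulder, cap 34 mm diameter x 42 mm tall standing on the shoulder (112 mm in all); 0.15-0.3 kg. Origin: centre of the underside, z up towards the cap. 
- ochre: Bystander: ochre-yellow round plastic bottle with a white cap; body 60 mm diameter x 70 mm tall with a flat shoulder, cap 34 mm diameter x 42 mm tall standing on the shoulder (112 mm in all); 0.15-0.3 kg. Origin: centre of the underside, z up towards the cap. 
- black: Bystander: black round plastic bottle with a white cap; body 60 mm diameter x 70 mm tall with a flat shoulder, cap 34 mm diameter x 42 mm tall standing on the shoulder (112 mm in all); 0.15-0.3 kg. Origin: centre of the underside, z up towards the cap. 
- crate: fixed open plywood crate 196 x 196 mm, 45 mm tall, walls and floor 6 mm; its four bottles stand at about (+-44, +-44) mm in its frame. Origin: centre of the underside; x and y along its walls. It is on the left or right of the stand, the caddy on the other side.
- caddy: fixed plywood board 196 x 196 mm with paint jars up to 105 mm tall and a pot of brushes (200 mm tall, at +50,+50 mm in its frame). Origin: centre of the underside.
- stand: turning stand, fixed: grey foot 170 x 170 x 12 mm (centre 20 mm behind the origin), post at the back (72 to 94 mm behind the origin, 50 mm wide, 120 mm tall). Origin: on the table under the middle of the cradle. x points from the cradle's open front (robot side) to its back; the axle runs along this x, 100 mm above the table.
- cradle (a joint): turn of the aluminium cradle about the axle, rad: 0 = level, upright (stop), 3.14 = upside down (stop). Growing angle lifts the handle from the stand's +y side over the top to its -y side; it stays where left. The cradle is a cage, open only at the front and along a slot in its top: 72 mm wide inside, cheeks 6 mm, floor from 34 mm before to 34 mm behind the middle, 50 mm below the axle.
- seat (a point): where the centre of the bottle's underside belongs, on the cradle's floor, 2 mm short of the bottle touching the back wall; turns with the cradle; axes as the stand's when level. Above it the cradle's top is a fork: two 4 mm prongs, underside 76 mm above the floor (bottle shoulder: 70 mm), slot 48 mm wide, open at the front; the cap stands up through it; upside down, the prongs hold the shoulder.
- handle (a point): grip point of the red round handle: a bar 18 mm in diameter, parallel to the axle and 105 mm from it; it runs from 34 mm in front of this point to 42 mm behind it, where the 16 mm wide crank arm joins it to the axle. Turns with the cradle.
- brush_pot: Bystander: loose blue ceramic pot with brushes, 68 mm diameter, 165 mm tall. Origin: centre of the underside.
- ink_jar: Bystander: loose glass jar of black, 60 mm diameter, 68 mm tall. Origin: centre of the underside.

How it is judged:
On the way, in this order (a step that is already met when the one before it is completed fails the run):
1. the turquoise bottle stands upright, all the way in the level cradle (distance between turquoise and seat below 0.02 m and value of joint cradle below 0.15 rad and angle between turquoise's own z axis and vertical below 0.15 rad), for 0.2 s.
2. the cradle is turned right over with the bottle in it, upside down, for 0.8 s (distance between turquoise and seat below 0.024 m and value of joint cradle above 2.94 rad and angle between turquoise's own z axis and vertical above 2.9 rad), for 0.8 s.
At the end, for the whole second after the job is handed in: The turquoise bottle stands upright (within 0.15 rad) and at rest in the cradle, its underside within 24 mm of the seat point (20 mm when first loaded), with the cradle level (below 0.15 rad), after being held upside down (cradle past 2.94 rad, bottle tilt past 2.9 rad) for 0.8 s (distance between turquoise and seat below 0.024 m and value of joint cradle below 0.15 rad and angle between turquoise's own z axis and vertical below 0.15 rad and linear speed of turquoise below 0.03 m/s and velocity of joint cradle between -0.05 and 0.05 rad/s); the robot touches nothing.
It fails at once if another bottle is knocked over or shoved aside (tilted past 0.4 rad or moved over 40 mm) (angle between any of violet, ochre, black's own z axis and vertical above 0.4 rad or distance of any of violet, ochre, black from where it was at the start of the episode above 0.04 m).
It fails at once if the brush pot or the ink jar is knocked over or shoved aside (tilted past 0.4 rad or moved over 40 mm) (angle between any of brush_pot, ink_jar's own z axis and vertical above 0.4 rad or distance of any of brush_pot, ink_jar from where it was at the start of the episode above 0.04 m).
It also fails if it takes over 69 s, if anything falls off the work surface, if the arm or the gripper's body presses on something with over 40 N, if the wrist force passes 120 N, or if a joint passes its speed limit or range.

## Working session

There is one attempt and no reset: what is moved stays moved. The work goes in short steps, Python scripts to look and compute and a tool call to move; the robot and the scene stay as the last step left them, time stands still between calls to the robot, and variables do not carry over. Pictures are saved under pics/ and viewed, at most 10 in all, crops included, and the job is handed in when it is done.

Besides the shell and the picture viewer there is one more tool, called after "Call:" as name([rows], argument=value, ...), one row to a line, values as JSON. carry_out: Moves the arm, as the interface text tells. Its arguments: {"type":"object","properties":{"increments":{"type":"array"},"newtons":{"type":"number"}},"required":["increments"]}

```bash
mkdir -p pics; ls; python3 - <<'E'
from station import env
import cv2
for n in ("scene","side"):
    cv2.imwrite(f"pics/{n}0.png",env.get_image(n))
    print(env.camera_params(n))
print(env.camera_params("wrist"));s=env.get_state();print(s)
E
```

```text
pics
{'fov_y': 49.756819646356426, 'cx': 276.33316556090057, 'cy': 214.34859521704885, 'D': array([-0.13240681,  0.        ,  0.        ,  0.        ,  0.        ]), 'rvec': array([ 1.35040989,  2.29919194, -0.83455956]), 'tvec': array([ 0.23855217, -0.24147538,  1.53865958])}
{'fov_y': 50.36305579233989, 'cx': 281.9603954088132, 'cy': 208.54728668337503, 'D': array([-0.09962718,  0.        ,  0.        ,  0.        ,  0.        ]), 'rvec': array([ 2.30539113, -0.3757537 ,  0.13857938]), 'tvec': array([-0.47579265,  0.19595089,  1.23224458])}
{'fov_y': 62.69730911647377, 'cx': 277.9349792353897, 'cy': 207.0437037795628, 'D': array([-0.05655446,  0.        ,  0.        ,  0.        ,  0.        ]), 'tool_from_camera': array([[-7.42275574e-04, -9.57725496e-01, -2.87682680e-01,
         8.45325649e-02],
       [ 9.99999697e-01, -7.78430169e-04,  1.12869877e-05,
        -3.99843378e-04],
       [-2.34750713e-04, -2.87682584e-01,  9.57725783e-01,
        -1.80199111e-01],
       [ 0.00000000e+00,  0.00000000e+00,  0.00000000e+00,
         1.00000000e+00]])}
{'t': 0.1, 'joints': array([ 9.72513206e-01,  2.07355897e-01,  1.54279419e+00, -4.48002301e-05,
        1.39347624e+00, -1.50495797e-01]), 'joint_velocities': array([ 0.00132619, -0.00117888, -0.00314525, -0.00069561, -0.00017571,
        0.00219521]), 'effort': array([ 1.49485077e-04, -3.71865892e+01, -2.82292789e+01,  7.00357603e-02,
        3.10778059e-02, -1.34050219e-05]), 'eef_pos': array([0.24857065, 0.51769717, 0.20440294]), 'eef_rot': array([ 2.22023785e-01,  9.75040719e-01, -9.54466334e-04, -3.51344923e-04]), 'force': array([-0.53438173,  0.36873096,  0.29689533]), 'moment': array([ 0.00685247,  0.0225949 , -0.05943354]), 'finger_force': 0.0, 'gripper_width': 0.09367479936039155}
```

View pics/scene0.png

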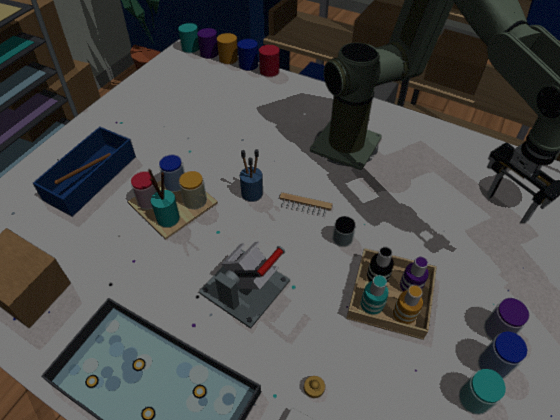

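View pics/side0.png

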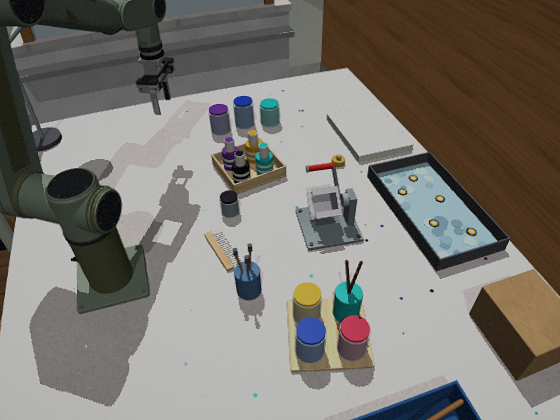

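```bash
python3 - <<'E'
import cv2
a=cv2.imread("pics/scene0.png")[230:350,190:450];cv2.imwrite("pics/sc.png",cv2.resize(a,None,fx=3,fy=3,interpolation=cv2.INTER_CUBIC))
a=cv2.imread("pics/side0.png")[120:260,205:375];cv2.imwrite("pics/si.png",cv2.resize(a,None,fx=4,fy=4,interpolation=cv2.INTER_CUBIC))
E
```

```text
(no output)
```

View pics/sc.png

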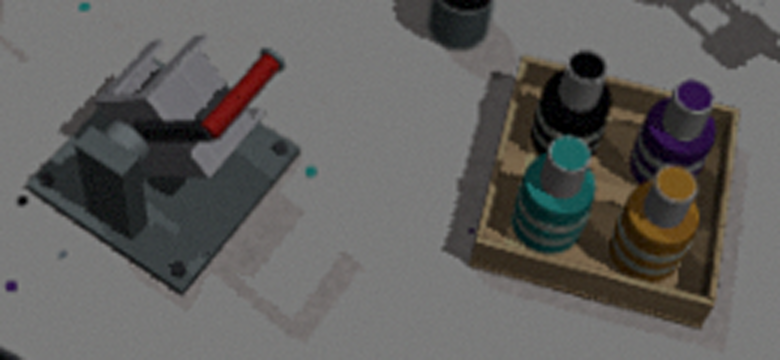

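View pics/si.png

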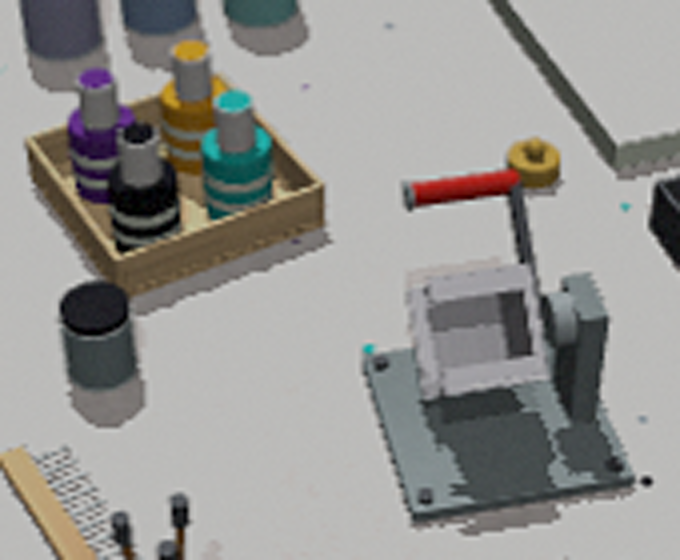

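```bash
cat > h.py <<'E'
import numpy as np,cv2
from station import env
from scipy.optimize import least_squares
from scipy.spatial.transform import Rotation as R
def cam(n):
    c=env.camera_params(n);f=210/np.tan(np.radians(c['fov_y']/2))
    K=np.array([[f,0,c['cx']],[0,f,c['cy']],[0,0,1]]);
    return K,c
def proj(n,P):
    K,c=cam(n);return cv2.projectPoints(np.atleast_2d(np.float64(P)),c['rvec'],c['tvec'],K,c['D'])[0][:,0]
def onz(n,uv,z):
    K,c=cam(n);p=cv2.undistortPoints(np.float64(uv).reshape(-1,1,2),K,c['D'])[:,0]
    M=cv2.Rodrigues(c['rvec'])[0];C=-M.T@c['tvec'];d=np.c_[p,np.ones(len(p))]@M
    return C+d*((z-C[2])/d[:,2])[:,None]
E
python3 - <<'E'
from h import *
S=lambda L:np.array([(190+x/3,230+y/3) for x,y in L]); D=lambda L:np.array([(205+x/4,120+y/4) for x,y in L])
cs=S([(570,153),(587,67),(693,98),(676,185)]);cd=D([(235,101),(139,133),(97,79),(191,50)])
h=.118
print("caps scene",onz("scene",cs,h).round(4)[:,:2].tolist());print("caps side",onz("side",cd,h).round(4)[:,:2].tolist())
ks=S([(521,60),(738,108),(712,297),(480,240)]);print("crate",onz("scene",ks,.045).round(4)[:,:2].tolist(),onz("side",D([(28,143),(118,258),(323,185)]),.045).round(4)[:,:2].tolist())
print("ink",onz("side",D([(95,308)]),.068).round(3))
fs=S([(28,184),(183,290),(300,150)]);fd=D([(368,360),(415,513),(632,480)])
print(onz("scene",fs,.012).round(3)[:,:2].tolist(),onz("side",fd,.012).round(3)[:,:2].tolist())
hs=S([(272,57),(208,130)]);hd=D([(410,195),(520,182)])
def model(p):
    x,y,a,t,xh=p
    T=lambda q:np.c_[x+q[:,0]*np.cos(a)-q[:,1]*np.sin(a),y+q[:,0]*np.sin(a)+q[:,1]*np.cos(a),q[:,2]]
    F=T(np.array([(.105,-.085,.012),(.105,.085,.012),(-.065,.085,.012),(-.065,-.085,.012)]))
    H=T(np.array([(xh-.034,.105*np.cos(t),.1+.105*np.sin(t)),(xh+.042,.105*np.cos(t),.1+.105*np.sin(t))]))
    return F,H
def res(p):
    F,H=model(p)
    return np.r_[(proj("scene",F[[0,1,2]])-fs).ravel(),(proj("side",F[[2,3,0]])-fd).ravel(),(proj("scene",H)-hs).ravel(),(proj("side",H)-hd).ravel()]
for a0 in (-.3,.3):
    r=least_squares(res,[.6,.1,a0,.8,0]);print(r.x.round(4),r.cost,r.fun.round(1))
E
```

```text
caps scene [[0.537, 0.3047], [0.4527, 0.2873], [0.4398, 0.375], [0.5245, 0.3885]]
caps side [[0.5389, 0.3049], [0.4527, 0.2884], [0.4378, 0.3747], [0.5243, 0.3898]]
crate [[0.4188, 0.2266], [0.3743, 0.4148], [0.5595, 0.4497], [0.6006, 0.2657]] [[0.3755, 0.405], [0.4137, 0.2271], [0.6008, 0.2624]]
ink [[0.378 0.148 0.068]]
[[0.722, -0.097], [0.741, 0.07], [0.578, 0.09]] [[0.577, 0.081], [0.556, -0.081], [0.718, -0.103]]
[ 0.6287 -0.0032 -0.1224  0.7796  0.004 ] 8.583916932654462 [-1.1 -0.3 -0.9  0.5  0.3 -0.9 -1.6 -1.6 -0.8 -0.1  1.1 -1.  -1.   1.1
  0.2 -0.7  0.7 -0.1 -1.6 -0.3]
[ 0.6287 -0.0032 -0.1224  0.7796  0.004 ] 8.583916932651677 [-1.1 -0.3 -0.9  0.5  0.3 -0.9 -1.6 -1.6 -0.8 -0.1  1.1 -1.  -1.   1.1
  0.2 -0.7  0.7 -0.1 -1.6 -0.3]
```

```bash
cat >> h.py <<'E'
a=-.1224;X=np.array([np.cos(a),np.sin(a),0]);Y=np.array([-np.sin(a),np.cos(a),0]);O=np.array([.6287,-.0032,0])
Q=R.from_matrix(np.c_[-X,Y,[0,0,-1]])
def st(x,y,z): return O+x*X+y*Y+np.array([0,0,z])
def rel(*ts):
    s=env.get_state();R0=R.from_quat(s['eef_rot'])
    rv=np.degrees((R0.inv()*Q).as_rotvec())/6
    print("t",round(s['t'],2),"pos",s['eef_pos'].round(4),"j",s['joints'].round(2),"F",s['force'].round(1),"w",round(s['gripper_width'],4),"turn",rv.round(2))
    for t in ts: print(np.round(R0.inv().apply(np.array(t)-s['eef_pos'])/.025,2))
E
python3 - <<'E'
from h import *
print("pot",onz("side",[(248,295)],0.0),onz("scene",[(252,198)],0.0))
rel([.249,.518,.27],[.45,.25,.29],st(.004,.0747,.26),st(.004,.0747,.156))
E
```

```text
pot [[ 0.34842352 -0.17393353  0.        ]] [[ 0.37056086 -0.15136337  0.        ]]
t 0.1 pos [0.2486 0.5177 0.2044] j [ 0.97  0.21  1.54 -0.    1.39 -0.15] F [-0.5  0.4  0.3] w 0.0937 turn [-0.02 -0.01 -3.11]
[-0.01  0.01 -2.62]
[-11.9   -6.17  -3.41]
[-21.92  -9.32  -2.21]
[-21.92  -9.31   1.95]
```

Call:
carry_out([
  {"tx": 0, "ty": 0, "tz": -2, "rz": -1, "fingers": 50},
  {"tx": -2, "ty": -1, "tz": -3, "rz": -2, "fingers": 50},
  {"tx": -4, "ty": -2, "tz": -3.4, "rz": -3.1, "fingers": 50},
  {"tx": -6, "ty": -3, "tz": -3.4, "rz": -3.1, "fingers": 50},
  {"tx": -8, "ty": -4, "tz": -3.4, "rz": -3.1, "fingers": 50},
  {"tx": -10, "ty": -5, "tz": -3.4, "rz": -3.1, "fingers": 50},
  {"tx": -12, "ty": -6, "tz": -3.4, "rz": -3.1, "fingers": 50},
  {"tx": -14, "ty": -7, "tz": -3, "rz": -3.1, "fingers": 50},
  {"tx": -16, "ty": -7.5, "tz": -2.6, "rz": -3.1, "fingers": 50},
  {"tx": -18, "ty": -8.3, "tz": -2.2, "rz": -3.1, "fingers": 50},
])

```text
validation failed for argument at $.in...
```

```bash
python3 -c "
from h import *
rel(st(.004,.0747,.26))"
```

```text
t 0.1 pos [0.2486 0.5177 0.2044] j [ 0.97  0.21  1.54 -0.    1.39 -0.15] F [-0.5  0.4  0.3] w 0.0937 turn [-0.02 -0.01 -3.11]
[-21.92  -9.32  -2.21]
```

Call:
carry_out([
  {"tx": 0.0, "ty": 0.0, "tz": -2.0, "rx": 0.0, "ry": 0.0, "rz": -1.0, "fingers": 50.0},
], newtons=20)

```text
t: 0.2
eef_pos: [0.2454, 0.5129, 0.2463]
eef_rot: [0.169, 0.985, -0.009, -0.004]
force: [0.2, 0.6, -0.2]
gripper_width: 0.0892
finger_force: 0.0
```

```bash
python3 -c "
from h import *
rel(st(.004,.0747,.29))"
```

```text
t 0.2 pos [0.2454 0.5129 0.2463] j [ 0.97  0.18  1.49 -0.    1.49 -0.26] F [ 0.2  0.6 -0.2] w 0.0892 turn [-0.18 -0.07 -2.08]
[-20.85 -11.42  -1.63]
```

Call:
carry_out([
  {"tx": -2.0, "ty": -1.1, "tz": -1.0, "rx": 0, "ry": 0, "rz": -1.0, "fingers": 50},
  {"tx": -4.0, "ty": -2.2, "tz": -1.5, "rx": 0, "ry": 0, "rz": -2.1, "fingers": 50},
  {"tx": -6.0, "ty": -3.3, "tz": -1.5, "rx": 0, "ry": 0, "rz": -2.1, "fingers": 50},
  {"tx": -8.0, "ty": -4.4, "tz": -1.5, "rx": 0, "ry": 0, "rz": -2.1, "fingers": 50},
  {"tx": -10.0, "ty": -5.5, "tz": -1.5, "rx": 0, "ry": 0, "rz": -2.1, "fingers": 50},
  {"tx": -12.0, "ty": -6.6, "tz": -1.5, "rx": 0, "ry": 0, "rz": -2.1, "fingers": 50},
  {"tx": -14.0, "ty": -7.7, "tz": -1.5, "rx": 0, "ry": 0, "rz": -2.1, "fingers": 50},
  {"tx": -16.0, "ty": -8.8, "tz": -1.5, "rx": 0, "ry": 0, "rz": -2.1, "fingers": 50},
  {"tx": -18.0, "ty": -9.9, "tz": -1.5, "rx": 0, "ry": 0, "rz": -2.1, "fingers": 50},
  {"tx": -19.0, "ty": -10.5, "tz": -1.5, "rx": 0, "ry": 0, "rz": -2.1, "fingers": 50},
])

```text
t: 1.2
eef_pos: [0.577, 0.1463, 0.2924]
eef_rot: [0.062, 0.998, 0.0, -0.0]
force: [0.7, 1.3, 0.0]
gripper_width: 0.05
finger_force: 0.0
```

```bash
python3 -c "
from h import *
rel(st(.004,.0747,.28))"
```

```text
t 1.2 pos [0.577  0.1463 0.2924] j [ 0.1   0.2   1.37  0.    1.57 -1.34] F [0.7 1.3 0. ] w 0.05 turn [ 0.   -0.01 -0.01]
[-2.95 -2.69  0.49]
```

Call:
carry_out([
  {"tx": -1.0, "ty": -0.5, "tz": 0.5, "rx": 0, "ry": 0, "rz": 0, "fingers": 50},
  {"tx": -1.0, "ty": -0.5, "tz": 0.5, "rx": 0, "ry": 0, "rz": 0, "fingers": 50},
  {"tx": -1.0, "ty": -0.5, "tz": 0.5, "rx": 0, "ry": 0, "rz": 0, "fingers": 50},
  {"tx": -1.0, "ty": -0.5, "tz": 0.5, "rx": 0, "ry": 0, "rz": 0, "fingers": 50},
])

```text
t: 1.6
eef_pos: [0.5987, 0.1335, 0.2805]
eef_rot: [0.061, 0.998, 0.0, -0.0]
force: [-0.1, 0.4, -0.4]
gripper_width: 0.05
finger_force: 0.0
```

```bash
python3 - <<'E'
from h import *
rel(st(.004,.0747,.28),st(.004,.0747,.156))
s=env.get_state();im=env.get_image("wrist");cv2.imwrite("pics/w1.png",im)
E
```

```text
t 1.6 pos [0.5987 0.1335 0.2805] j [ 0.08  0.24  1.34  0.    1.56 -1.37] F [-0.1  0.4 -0.4] w 0.05 turn [ 0.   -0.01  0.  ]
[-2.02 -2.29  0.02]
[-2.02 -2.3   4.98]
```

View pics/w1.png

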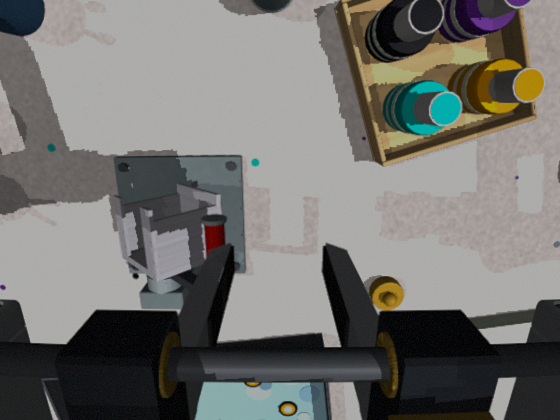

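```bash
cat >> h.py <<'E'
def wcam(s):
    K,c=cam("wrist");T=np.eye(4);T[:3,:3]=R.from_quat(s['eef_rot']).as_matrix();T[:3,3]=s['eef_pos']
    W=np.linalg.inv(T@c['tool_from_camera']);return K,c['D'],W
def wproj(s,P):
    K,D,W=wcam(s);return cv2.projectPoints(np.atleast_2d(np.float64(P)),cv2.Rodrigues(W[:3,:3])[0],W[:3,3],K,D)[0][:,0]
def wonz(s,uv,z):
    K,D,W=wcam(s);p=cv2.undistortPoints(np.float64(uv).reshape(-1,1,2),K,D)[:,0]
    M=W[:3,:3];C=-M.T@W[:3,3];d=np.c_[p,np.ones(len(p))]@M
    return C+d*((z-C[2])/d[:,2])[:,None]
E
python3 - <<'E'
from h import *
s=env.get_state();t=.78
print(wproj(s,[st(-.065,-.085,.012),st(-.065,.085,.012),st(-.03,.105*np.cos(t),.1+.105*np.sin(t))]))
print(wonz(s,[(116,156),(243,155)],.012).round(4),wonz(s,[(446,108)],.118).round(4))
E
```

```text
[[113.60287764 157.13115687]
 [241.80509013 156.49799605]
 [213.03955803 223.05610837]]
[[ 0.5528 -0.076   0.012 ]
 [ 0.5728  0.0909  0.012 ]] [[0.5371 0.306  0.118 ]]
```

Call:
carry_out([
  {"tx": -1.0, "ty": -1.2, "tz": 0.5, "rx": 0, "ry": 0, "rz": 0, "fingers": 50},
  {"tx": -2.0, "ty": -2.25, "tz": 1.5, "rx": 0, "ry": 0, "rz": 0, "fingers": 50},
  {"tx": -2.0, "ty": -2.25, "tz": 2.5, "rx": 0, "ry": 0, "rz": 0, "fingers": 50},
  {"tx": -2.0, "ty": -2.25, "tz": 3.5, "rx": 0, "ry": 0, "rz": 0, "fingers": 50},
  {"tx": -2.0, "ty": -2.25, "tz": 4.5, "rx": 0, "ry": 0, "rz": 0, "fingers": 50},
  {"tx": -2.0, "ty": -2.25, "tz": 5.0, "rx": 0, "ry": 0, "rz": 0, "fingers": 50},
  {"tx": -2.0, "ty": -2.25, "tz": 5.0, "rx": 0, "ry": 0, "rz": 0, "fingers": 50},
  {"tx": -2.0, "ty": -2.25, "tz": 5.0, "rx": 0, "ry": 0, "rz": 0, "fingers": 15},
  {"tx": -2.0, "ty": -2.25, "tz": 5.0, "rx": 0, "ry": 0, "rz": 0, "fingers": 10},
  {"tx": -2.0, "ty": -2.25, "tz": 5.0, "rx": 0, "ry": 0, "rz": 0, "fingers": 10},
], newtons=20)

```text
t: 2.65
eef_pos: [0.6433, 0.0708, 0.1574]
eef_rot: [0.061, 0.998, 0.0, 0.002]
force: [-0.5, -0.5, -0.3]
gripper_width: 0.0297
finger_force: 0.0
```

Call:
carry_out([
  {"tx": 0, "ty": 0, "tz": 0, "rx": 0, "ry": 0, "rz": 0, "fingers": 10},
  {"tx": 0, "ty": 0, "tz": 0, "rx": 0, "ry": 0, "rz": 0, "fingers": 10},
  {"tx": 0, "ty": 0, "tz": 0, "rx": 0, "ry": 0, "rz": 0, "fingers": 10},
])

```text
t: 2.95
eef_pos: [0.6428, 0.0711, 0.1564]
eef_rot: [0.062, 0.998, 0.0, 0.001]
force: [0.6, 2.6, 2.7]
gripper_width: 0.0177
finger_force: 20.0
```

```bash
python3 - <<'E'
from h import *
rel(st(.004,.0747,.155))
s=env.get_state();d=s['eef_pos']-O;print(d@X,d@Y,s['finger_force'],s['moment'])
for t in np.linspace(.78,0,11):
    q=(.105*np.cos(t)-.105*np.cos(.78))/.025,-(.105*np.sin(t)-.105*np.sin(.78))/.025;print(np.round(q,2))
E
```

```text
t 2.95 pos [0.6428 0.0711 0.1564] j [-0.02  0.39  1.4   0.    1.34 -1.47] F [0.6 2.6 2.7] w 0.0177 turn [ 0.01  0.02 -0.01]
[ 0.04 -0.03  0.05]
0.004950411495745134 0.07541985718316645 19.9976447224617 [ 0.37007861 -0.02771122  0.01283723]
[ 0. -0.]
[0.22 0.24]
[0.42 0.5 ]
[0.6  0.77]
[0.76 1.06]
[0.9  1.36]
[1.01 1.66]
[1.1  1.98]
[1.16 2.3 ]
[1.2  2.63]
[1.21 2.95]
```

Call:
carry_out([
  {"tx": 0, "ty": 0.22, "tz": 0.24, "rx": 0, "ry": 0, "rz": 0, "fingers": 10},
  {"tx": 0, "ty": 0.42, "tz": 0.5, "rx": 0, "ry": 0, "rz": 0, "fingers": 10},
  {"tx": 0, "ty": 0.6, "tz": 0.77, "rx": 0, "ry": 0, "rz": 0, "fingers": 10},
  {"tx": 0, "ty": 0.76, "tz": 1.06, "rx": 0, "ry": 0, "rz": 0, "fingers": 10},
  {"tx": 0, "ty": 0.9, "tz": 1.36, "rx": 0, "ry": 0, "rz": 0, "fingers": 10},
  {"tx": 0, "ty": 1.01, "tz": 1.66, "rx": 0, "ry": 0, "rz": 0, "fingers": 10},
  {"tx": 0, "ty": 1.1, "tz": 1.98, "rx": 0, "ry": 0, "rz": 0, "fingers": 10},
  {"tx": 0, "ty": 1.16, "tz": 2.3, "rx": 0, "ry": 0, "rz": 0, "fingers": 10},
  {"tx": 0, "ty": 1.2, "tz": 2.63, "rx": 0, "ry": 0, "rz": 0, "fingers": 10},
  {"tx": 0, "ty": 1.2, "tz": 2.9, "rx": 0, "ry": 0, "rz": 0, "fingers": 10},
])

```text
t: 3.95
eef_pos: [0.6463, 0.0995, 0.084]
eef_rot: [0.062, 0.998, -0.001, 0.0]
force: [-6.7, -6.9, 29.4]
gripper_width: 0.0171
finger_force: 20.0
```

Call:
carry_out([
  {"tx": 0, "ty": 0, "tz": 0.1, "rx": 0, "ry": 0, "rz": 0, "fingers": 10},
  {"tx": 0, "ty": 0, "tz": 0.1, "rx": 0, "ry": 0, "rz": 0, "fingers": 10},
  {"tx": 0, "ty": 0, "tz": 0.1, "rx": 0, "ry": 0, "rz": 0, "fingers": 10},
])

```text
t: 4.25
eef_pos: [0.6464, 0.0994, 0.084]
eef_rot: [0.062, 0.998, -0.001, 0.001]
force: [-6.8, -7.1, 18.4]
gripper_width: 0.0175
finger_force: 20.0
```

```bash
python3 - <<'E'
from h import *
rel(st(.004,.105,.081))
s=env.get_state();d=s['eef_pos']-O;print(d@X,d@Y,d[2],s['finger_force'],s['moment'])
E
```

```text
t 4.25 pos [0.6464 0.0994 0.084 ] j [ 0.02  0.48  1.44 -0.    1.22 -1.43] F [-6.8 -7.1 18.4] w 0.0175 turn [-0.01  0.01 -0.01]
[0.04 0.04 0.12]
0.0050577015656437 0.10404118023323454 0.08399109906929744 19.99653249979019 [-1.15129579  1.08211598  0.03636611]
```

Call:
carry_out([
  {"tx": 0, "ty": 0, "tz": 0, "rx": 0, "ry": 0, "rz": 0, "fingers": 50},
  {"tx": 0, "ty": 0, "tz": 0, "rx": 0, "ry": 0, "rz": 0, "fingers": 50},
  {"tx": 0, "ty": 0, "tz": 0, "rx": 0, "ry": 0, "rz": 0, "fingers": 50},
  {"tx": 0, "ty": 0, "tz": -1.5, "rx": 0, "ry": 0, "rz": 0, "fingers": 60},
  {"tx": 0, "ty": 0, "tz": -3.3, "rx": 0, "ry": 0, "rz": 0, "fingers": 60},
  {"tx": 0.3, "ty": 0.5, "tz": -5.0, "rx": 0, "ry": 0, "rz": 0, "fingers": 60},
  {"tx": 1.3, "ty": 2.0, "tz": -5.5, "rx": 0, "ry": 0, "rz": 0, "fingers": 60},
  {"tx": 2.4, "ty": 3.5, "tz": -5.5, "rx": 0, "ry": 0, "rz": 0, "fingers": 60},
  {"tx": 3.5, "ty": 5.0, "tz": -5.5, "rx": 0, "ry": 0, "rz": 0, "fingers": 60},
  {"tx": 4.5, "ty": 6.5, "tz": -5.5, "rx": 0, "ry": 0, "rz": 0, "fingers": 60},
])

```text
t: 5.25
eef_pos: [0.5522, 0.2775, 0.2169]
eef_rot: [0.062, 0.998, 0.0, -0.001]
force: [-0.5, -0.5, -0.2]
gripper_width: 0.0601
finger_force: 0.0
```

Call:
carry_out([
  {"tx": 0.4, "ty": 0.6, "tz": 0, "rx": 0, "ry": 0, "rz": 0, "fingers": 60},
  {"tx": 0.4, "ty": 0.6, "tz": 0, "rx": 0, "ry": 0, "rz": 0, "fingers": 60},
  {"tx": 0.4, "ty": 0.6, "tz": 0, "rx": 0, "ry": 0, "rz": 0, "fingers": 60},
  {"tx": 0.4, "ty": 0.6, "tz": 0, "rx": 0, "ry": 0, "rz": 0, "fingers": 60},
])

```text
t: 5.65
eef_pos: [0.547, 0.29, 0.2175]
eef_rot: [0.063, 0.998, -0.0, -0.0]
force: [-1.0, 0.3, -0.6]
gripper_width: 0.0599
finger_force: 0.0
```

```bash
python3 - <<'E'
from h import *
rel([.5375,.3055,.15],[.5375,.3055,.092])
s=env.get_state();w=env.get_image("wrist");sd=env.get_image("side")
cv2.imwrite("pics/m2.png",np.hstack([cv2.resize(w,(400,300)),cv2.resize(sd[120:270,205:405],(400,300),interpolation=cv2.INTER_CUBIC)]))
cv2.imwrite("pics/w2.png",w)
E
```

```text
t 5.65 pos [0.547  0.29   0.2175] j [ 0.35  0.29  1.41 -0.    1.44 -1.1 ] F [-1.   0.3 -0.6] w 0.0599 turn [-0.01 -0.   -0.03]
[0.45 0.57 2.7 ]
[0.45 0.57 5.02]
```

View pics/m2.png

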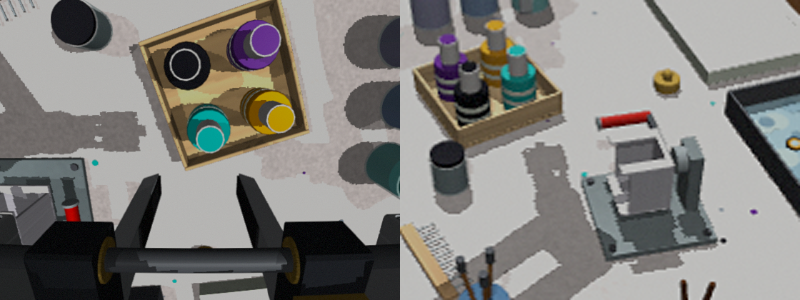

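```bash
python3 - <<'E'
from h import *
s=env.get_state();print(wonz(s,[(292.6,191.8)],.118))
E
```

```text
[[0.53479249 0.30356229 0.118     ]]
```

Call:
carry_out([
  {"tx": 0.47, "ty": 0.54, "tz": 1, "rx": 0, "ry": 0, "rz": 0, "fingers": 60},
  {"tx": 0.47, "ty": 0.54, "tz": 2, "rx": 0, "ry": 0, "rz": 0, "fingers": 60},
  {"tx": 0.47, "ty": 0.54, "tz": 3, "rx": 0, "ry": 0, "rz": 0, "fingers": 60},
  {"tx": 0.47, "ty": 0.54, "tz": 4, "rx": 0, "ry": 0, "rz": 0, "fingers": 60},
  {"tx": 0.47, "ty": 0.54, "tz": 5, "rx": 0, "ry": 0, "rz": 0, "fingers": 60},
  {"tx": 0.47, "ty": 0.54, "tz": 5, "rx": 0, "ry": 0, "rz": 0, "fingers": 60},
  {"tx": 0.47, "ty": 0.54, "tz": 5, "rx": 0, "ry": 0, "rz": 0, "fingers": 60},
  {"tx": 0.47, "ty": 0.54, "tz": 5, "rx": 0, "ry": 0, "rz": 0, "fingers": 25},
  {"tx": 0.47, "ty": 0.54, "tz": 5, "rx": 0, "ry": 0, "rz": 0, "fingers": 25},
  {"tx": 0.47, "ty": 0.54, "tz": 5, "rx": 0, "ry": 0, "rz": 0, "fingers": 25},
], newtons=25)

```text
t: 6.75
eef_pos: [0.5371, 0.3068, 0.0945]
eef_rot: [0.062, 0.998, 0.001, 0.001]
force: [-0.3, 0.8, 0.6]
gripper_width: 0.0395
finger_force: 0.0
```

Call:
carry_out([
  {"tx": 0, "ty": 0, "tz": 0, "rx": 0, "ry": 0, "rz": 0, "fingers": 25},
  {"tx": 0, "ty": 0, "tz": 0, "rx": 0, "ry": 0, "rz": 0, "fingers": 25},
  {"tx": 0, "ty": 0, "tz": 0, "rx": 0, "ry": 0, "rz": 0, "fingers": 25},
])

```text
t: 7.05
eef_pos: [0.5368, 0.3063, 0.0941]
eef_rot: [0.061, 0.998, -0.0, 0.001]
force: [-0.1, -2.1, 6.2]
gripper_width: 0.0336
finger_force: 25.0
```

```bash
python3 - <<'E'
from h import *
rel([.5375,.3055,.092])
E
```

```text
t 7.05 pos [0.5368 0.3063 0.0941] j [ 0.38  0.4   1.53 -0.    1.21 -1.07] F [-0.1 -2.1  6.2] w 0.0336 turn [ 0.    0.02 -0.01]
[-0.03 -0.03  0.08]
```

Call:
carry_out([
  {"tx": 0, "ty": 0, "tz": -1.5, "rx": 0, "ry": 0, "rz": 0, "fingers": 25},
  {"tx": 0, "ty": 0, "tz": -3.0, "rx": 0, "ry": 0, "rz": 0, "fingers": 25},
  {"tx": 0, "ty": 0, "tz": -4.5, "rx": 0, "ry": 0, "rz": 0, "fingers": 25},
  {"tx": 0, "ty": -0.5, "tz": -5.5, "rx": 0, "ry": 0, "rz": 0, "fingers": 25},
  {"tx": 0, "ty": -2.0, "tz": -6.0, "rx": 0, "ry": 0, "rz": 0, "fingers": 25},
  {"tx": -0.2, "ty": -3.7, "tz": -6.0, "rx": 0, "ry": 0, "rz": 0, "fingers": 25},
  {"tx": -0.3, "ty": -5.4, "tz": -6.0, "rx": 0, "ry": 0, "rz": 0, "fingers": 25},
  {"tx": -0.4, "ty": -7.1, "tz": -6.0, "rx": 0, "ry": 0, "rz": 0, "fingers": 25},
  {"tx": -0.5, "ty": -8.8, "tz": -6.0, "rx": 0, "ry": 0, "rz": 0, "fingers": 25},
  {"tx": -0.7, "ty": -10.3, "tz": -6.0, "rx": 0, "ry": 0, "rz": 0, "fingers": 25},
])

```text
t: 8.05
eef_pos: [0.5204, 0.0474, 0.2415]
eef_rot: [0.062, 0.998, 0.0, -0.001]
force: [1.6, -0.4, -1.6]
gripper_width: 0.0337
finger_force: 25.0
```

Call:
carry_out([
  {"tx": 0, "ty": -1.0, "tz": 0.5, "rx": 0, "ry": 0, "rz": 0, "fingers": 25},
  {"tx": 0, "ty": -1.5, "tz": 1.2, "rx": 0, "ry": 0, "rz": 0, "fingers": 25},
  {"tx": 0, "ty": -1.5, "tz": 2.0, "rx": 0, "ry": 0, "rz": 0, "fingers": 25},
  {"tx": 0, "ty": -1.5, "tz": 3.0, "rx": 0, "ry": 0, "rz": 0, "fingers": 25},
  {"tx": 0, "ty": -1.5, "tz": 3.0, "rx": 0, "ry": 0, "rz": 0, "fingers": 25},
  {"tx": 0, "ty": -1.5, "tz": 3.0, "rx": 0, "ry": 0, "rz": 0, "fingers": 25},
  {"tx": 0, "ty": -1.5, "tz": 3.0, "rx": 0, "ry": 0, "rz": 0, "fingers": 25},
])

```text
t: 8.75
eef_pos: [0.5181, 0.0117, 0.169]
eef_rot: [0.061, 0.998, 0.0, 0.001]
force: [0.4, 0.5, -2.9]
gripper_width: 0.0338
finger_force: 25.0
```

```bash
python3 - <<'E'
from h import *
rel(st(-.11,.001,.1406),st(-.0,.001,.1406))
for n in ("scene","side","wrist"): cv2.imwrite(f"pics/{n}3.png",env.get_image(n))
g=lambda n,y,x:cv2.resize(cv2.imread(f"pics/{n}3.png")[y:y+110,x:x+130],(390,330),interpolation=cv2.INTER_CUBIC)
cv2.imwrite("pics/m3.png",np.hstack([g("scene",220,190),g("side",150,265)]))
E
```

```text
t 8.75 pos [0.5181 0.0117 0.169 ] j [-0.14  0.12  1.72  0.    1.3  -1.59] F [ 0.4  0.5 -2.9] w 0.0338 turn [ 0.    0.02 -0.  ]
[-0.06 -0.01  1.14]
[-4.46 -0.01  1.15]
```

View pics/m3.png

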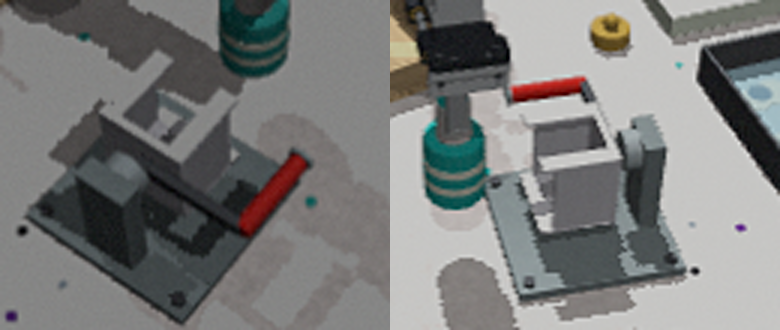

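View pics/wrist3.png

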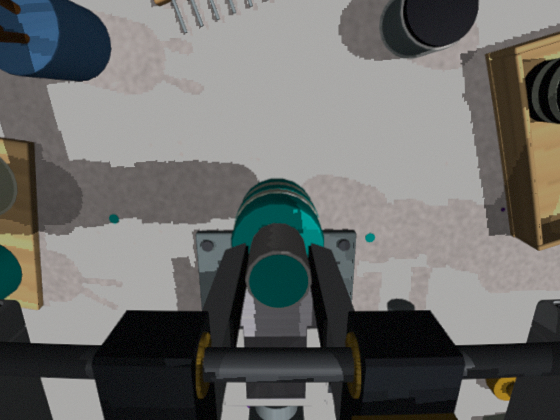

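Call:
carry_out([
  {"tx": 0, "ty": 0, "tz": 0.6, "rx": 0, "ry": 0, "rz": 0, "fingers": 25},
  {"tx": 0, "ty": 0, "tz": 1.12, "rx": 0, "ry": 0, "rz": 0, "fingers": 25},
  {"tx": -0.5, "ty": 0, "tz": 1.12, "rx": 0, "ry": 0, "rz": 0, "fingers": 25},
  {"tx": -1.0, "ty": 0, "tz": 1.12, "rx": 0, "ry": 0, "rz": 0, "fingers": 25},
  {"tx": -1.0, "ty": 0, "tz": 1.12, "rx": 0, "ry": 0, "rz": 0, "fingers": 25},
  {"tx": -1.0, "ty": 0, "tz": 1.12, "rx": 0, "ry": 0, "rz": 0, "fingers": 25},
])

```text
t: 9.5
eef_pos: [0.5425, 0.0083, 0.1402]
eef_rot: [0.062, 0.998, -0.0, 0.0]
force: [0.5, -0.3, -2.7]
gripper_width: 0.0336
finger_force: 25.0
```

```bash
python3 - <<'E'
from h import *
rel(st(-.05,.001,.1406),st(-.0,.001,.1406))
E
```

```text
t 9.5 pos [0.5425 0.0083 0.1402] j [-0.14  0.2   1.69 -0.    1.25 -1.59] F [ 0.5 -0.3 -2.7] w 0.0336 turn [-0.    0.   -0.01]
[-1.48  0.   -0.02]
[-3.48  0.01 -0.02]
```

Call:
carry_out([
  {"tx": -0.4, "ty": 0, "tz": -0.04, "rx": 0, "ry": 0, "rz": 0, "fingers": 25},
  {"tx": -0.8, "ty": 0, "tz": -0.04, "rx": 0, "ry": 0, "rz": 0, "fingers": 25},
  {"tx": -1.2, "ty": 0, "tz": -0.04, "rx": 0, "ry": 0, "rz": 0, "fingers": 25},
  {"tx": -1.6, "ty": 0, "tz": -0.04, "rx": 0, "ry": 0, "rz": 0, "fingers": 25},
  {"tx": -1.9, "ty": 0, "tz": -0.04, "rx": 0, "ry": 0, "rz": 0, "fingers": 25},
  {"tx": -2.2, "ty": 0, "tz": -0.04, "rx": 0, "ry": 0, "rz": 0, "fingers": 25},
  {"tx": -2.2, "ty": 0, "tz": -0.04, "rx": 0, "ry": 0, "rz": 0, "fingers": 25},
])

```text
t: 10.2
eef_pos: [0.5976, 0.0014, 0.1409]
eef_rot: [0.062, 0.998, -0.0, 0.0]
force: [-0.2, 0.1, -3.9]
gripper_width: 0.0337
finger_force: 25.0
```

Call:
carry_out([
  {"tx": -0.3, "ty": 0, "tz": 0, "rx": 0, "ry": 0, "rz": 0, "fingers": 25},
  {"tx": -0.6, "ty": 0, "tz": 0, "rx": 0, "ry": 0, "rz": 0, "fingers": 25},
  {"tx": -0.9, "ty": 0, "tz": 0, "rx": 0, "ry": 0, "rz": 0, "fingers": 25},
  {"tx": -1.2, "ty": 0, "tz": 0, "rx": 0, "ry": 0, "rz": 0, "fingers": 25},
  {"tx": -1.2, "ty": 0, "tz": 0, "rx": 0, "ry": 0, "rz": 0, "fingers": 25},
  {"tx": -1.2, "ty": 0, "tz": 0, "rx": 0, "ry": 0, "rz": 0, "fingers": 25},
])

```text
t: 10.8
eef_pos: [0.6264, -0.002, 0.1408]
eef_rot: [0.062, 0.998, 0.0, -0.0]
force: [0.3, 0.3, -2.0]
gripper_width: 0.034
finger_force: 25.0
```

```bash
python3 - <<'E'
from h import *
rel(st(-.0,.001,.1406))
cv2.imwrite("pics/side4.png",env.get_image("side"));cv2.imwrite("pics/scene4.png",env.get_image("scene"))
g=lambda n,y,x:cv2.resize(cv2.imread(f"pics/{n}4.png")[y:y+110,x:x+130],(390,330),interpolation=cv2.INTER_CUBIC)
cv2.imwrite("pics/m4.png",np.hstack([g("scene",220,190),g("side",150,265)]))
E
```

```text
t 10.8 pos [ 0.6264 -0.002   0.1408] j [-0.14  0.37  1.47 -0.    1.3  -1.59] F [ 0.3  0.3 -2. ] w 0.034 turn [-0.   -0.   -0.01]
[-0.1   0.01  0.01]
```

View pics/m4.png

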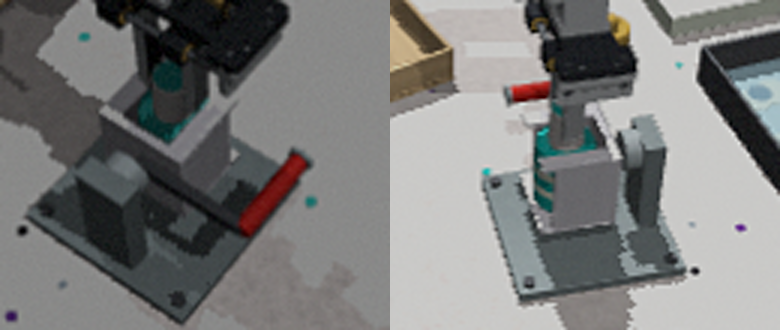

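Call:
carry_out([
  {"tx": -0.1, "ty": 0, "tz": 0, "rx": 0, "ry": 0, "rz": 0, "fingers": 25},
  {"tx": -0.2, "ty": 0, "tz": 0, "rx": 0, "ry": 0, "rz": 0, "fingers": 25},
  {"tx": -0.2, "ty": 0, "tz": 0, "rx": 0, "ry": 0, "rz": 0, "fingers": 25},
  {"tx": -0.2, "ty": 0, "tz": 0, "rx": 0, "ry": 0, "rz": 0, "fingers": 25},
])

```text
t: 11.3
eef_pos: [0.6313, -0.0026, 0.1409]
eef_rot: [0.062, 0.998, 0.0, -0.0]
force: [-0.1, 1.3, -3.2]
gripper_width: 0.0339
finger_force: 25.0
```

Call:
carry_out([
  {"tx": -0.1, "ty": 0, "tz": 0, "rx": 0, "ry": 0, "rz": 0, "fingers": 25},
  {"tx": -0.2, "ty": 0, "tz": 0, "rx": 0, "ry": 0, "rz": 0, "fingers": 25},
  {"tx": -0.2, "ty": 0, "tz": 0, "rx": 0, "ry": 0, "rz": 0, "fingers": 25},
  {"tx": -0.2, "ty": 0, "tz": 0, "rx": 0, "ry": 0, "rz": 0, "fingers": 25},
])

```text
t: 11.7
eef_pos: [0.6328, -0.0028, 0.1406]
eef_rot: [0.061, 0.998, 0.0, -0.004]
force: [-8.2, 0.5, 3.1]
gripper_width: 0.0336
finger_force: 25.0
```

Call:
carry_out([
  {"tx": 0.2, "ty": 0, "tz": 0, "rx": 0, "ry": 0, "rz": 0, "fingers": 25},
  {"tx": 0.2, "ty": 0, "tz": 0.05, "rx": 0, "ry": 0, "rz": 0, "fingers": 25},
  {"tx": 0.2, "ty": 0, "tz": 0.09, "rx": 0, "ry": 0, "rz": 0, "fingers": 25},
  {"tx": 0.2, "ty": 0, "tz": 0.09, "rx": 0, "ry": 0, "rz": 0, "fingers": 25},
  {"tx": 0.2, "ty": 0, "tz": 0.09, "rx": 0, "ry": 0, "rz": 0, "fingers": 25},
])

```text
t: 12.2
eef_pos: [0.6317, -0.0027, 0.1387]
eef_rot: [0.062, 0.998, -0.0, 0.0]
force: [-0.1, -0.0, -2.7]
gripper_width: 0.034
finger_force: 25.0
```

Call:
carry_out([
  {"tx": 0, "ty": 0, "tz": 0, "rx": 0, "ry": 0, "rz": 0, "fingers": 46},
  {"tx": 0, "ty": 0, "tz": 0, "rx": 0, "ry": 0, "rz": 0, "fingers": 46},
  {"tx": 0, "ty": 0, "tz": 0, "rx": 0, "ry": 0, "rz": 0, "fingers": 46},
  {"tx": 0, "ty": 0, "tz": -1.0, "rx": 0, "ry": 0, "rz": 0, "fingers": 46},
  {"tx": 0, "ty": 0, "tz": -2.2, "rx": 0, "ry": 0, "rz": 0, "fingers": 46},
  {"tx": 0, "ty": 0.3, "tz": -3.0, "rx": 0, "ry": 0, "rz": 0, "fingers": 46},
  {"tx": 0, "ty": 1.6, "tz": -3.0, "rx": 0, "ry": 0, "rz": 0, "fingers": 46},
  {"tx": 0, "ty": 3.0, "tz": -2.5, "rx": 0, "ry": 0, "rz": 0, "fingers": 46},
  {"tx": -0.1, "ty": 4.1, "tz": -1.5, "rx": 0, "ry": 0, "rz": 0, "fingers": 46},
  {"tx": -0.1, "ty": 4.1, "tz": -0.8, "rx": 0, "ry": 0, "rz": 0, "fingers": 46},
])

```text
t: 13.2
eef_pos: [0.6467, 0.1025, 0.1582]
eef_rot: [0.06, 0.998, 0.001, 0.0]
force: [-0.7, 0.2, 0.4]
gripper_width: 0.0462
finger_force: 0.0
```

```bash
python3 - <<'E'
from h import *
rel([.6464,.0994,.083])
for n in ("scene","side"):cv2.imwrite(f"pics/{n}5.png",env.get_image(n))
g=lambda n,y,x:cv2.resize(cv2.imread(f"pics/{n}5.png")[y:y+110,x:x+130],(390,330),interpolation=cv2.INTER_CUBIC)
cv2.imwrite("pics/m5.png",np.hstack([g("scene",220,190),g("side",150,265)]))
E
```

```text
t 13.2 pos [0.6467 0.1025 0.1582] j [ 0.02  0.41  1.38  0.    1.35 -1.43] F [-0.7  0.2  0.4] w 0.0462 turn [0.01 0.01 0.03]
[-0.   -0.13  3.01]
```

View pics/m5.png

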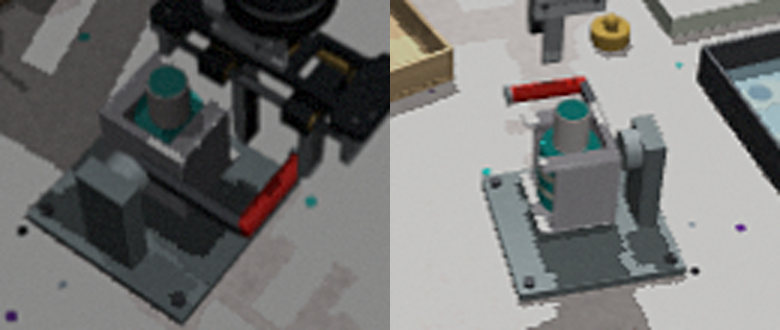

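Call:
carry_out([
  {"tx": 0, "ty": -0.05, "tz": 1.0, "rx": 0, "ry": 0, "rz": 0, "fingers": 46},
  {"tx": 0, "ty": -0.05, "tz": 2.0, "rx": 0, "ry": 0, "rz": 0, "fingers": 46},
  {"tx": 0, "ty": -0.05, "tz": 3.0, "rx": 0, "ry": 0, "rz": 0, "fingers": 46},
  {"tx": 0, "ty": -0.05, "tz": 3.0, "rx": 0, "ry": 0, "rz": 0, "fingers": 46},
  {"tx": 0, "ty": -0.05, "tz": 3.0, "rx": 0, "ry": 0, "rz": 0, "fingers": 30},
  {"tx": 0, "ty": -0.05, "tz": 3.0, "rx": 0, "ry": 0, "rz": 0, "fingers": 10},
  {"tx": 0, "ty": -0.05, "tz": 3.0, "rx": 0, "ry": 0, "rz": 0, "fingers": 10},
  {"tx": 0, "ty": -0.05, "tz": 3.0, "rx": 0, "ry": 0, "rz": 0, "fingers": 10},
  {"tx": 0, "ty": -0.05, "tz": 3.0, "rx": 0, "ry": 0, "rz": 0, "fingers": 10},
], newtons=40)

```text
t: 14.2
eef_pos: [0.6479, 0.0992, 0.0858]
eef_rot: [0.061, 0.998, 0.002, 0.002]
force: [0.5, 4.6, 3.2]
gripper_width: 0.017
finger_force: 40.0
```

```bash
python3 - <<'E'
from h import *
rel(st(.005,.1055,.082))
for t in np.arange(.1,1.01,.1): print(np.round((4.2*(np.cos(t)-1),-4.2*np.sin(t)),2))
E
```

```text
t 14.2 pos [0.6479 0.0992 0.0858] j [ 0.02  0.48  1.44  0.    1.22 -1.43] F [0.5 4.6 3.2] w 0.017 turn [ 0.03  0.04 -0.01]
[0.06 0.06 0.15]
[-0.02 -0.42]
[-0.08 -0.83]
[-0.19 -1.24]
[-0.33 -1.64]
[-0.51 -2.01]
[-0.73 -2.37]
[-0.99 -2.71]
[-1.27 -3.01]
[-1.59 -3.29]
[-1.93 -3.53]
```

Call:
carry_out([
  {"tx": 0, "ty": -0.02, "tz": -0.42, "rx": 0, "ry": 0, "rz": 0, "fingers": 10},
  {"tx": 0, "ty": -0.08, "tz": -0.83, "rx": 0, "ry": 0, "rz": 0, "fingers": 10},
  {"tx": 0, "ty": -0.19, "tz": -1.24, "rx": 0, "ry": 0, "rz": 0, "fingers": 10},
  {"tx": 0, "ty": -0.33, "tz": -1.64, "rx": 0, "ry": 0, "rz": 0, "fingers": 10},
  {"tx": 0, "ty": -0.51, "tz": -2.01, "rx": 0, "ry": 0, "rz": 0, "fingers": 10},
  {"tx": 0, "ty": -0.73, "tz": -2.37, "rx": 0, "ry": 0, "rz": 0, "fingers": 10},
  {"tx": 0, "ty": -0.99, "tz": -2.71, "rx": 0, "ry": 0, "rz": 0, "fingers": 10},
  {"tx": 0, "ty": -1.27, "tz": -3.01, "rx": 0, "ry": 0, "rz": 0, "fingers": 10},
  {"tx": 0, "ty": -1.59, "tz": -3.29, "rx": 0, "ry": 0, "rz": 0, "fingers": 10},
  {"tx": 0, "ty": -1.93, "tz": -3.53, "rx": 0, "ry": 0, "rz": 0, "fingers": 10},
])

```text
t: 15.2
eef_pos: [0.6432, 0.0583, 0.1767]
eef_rot: [0.06, 0.998, 0.008, 0.004]
force: [1.4, 19.0, 12.6]
gripper_width: 0.0171
finger_force: 40.0
```

```bash
python3 - <<'E'
from h import *
rel()
s=env.get_state();d=s['eef_pos']-O;print(d@X,d@Y,d[2],s['finger_force'],s['moment'].round(2))
for t in np.arange(1.1,2.01,.1): print(np.round((4.2*(np.cos(t)-np.cos(1)),-4.2*(np.sin(t)-np.sin(1))),2))
E
```

```text
t 15.2 pos [0.6432 0.0583 0.1767] j [-0.05  0.37  1.39  0.02  1.37 -1.51] F [ 1.4 19.  12.6] w 0.0171 turn [0.16 0.07 0.02]
0.006862130012910303 0.06277557299194585 0.17665917838368292 40.00674784183502 [ 4.17 -0.21  0.09]
[-0.36 -0.21]
[-0.75 -0.38]
[-1.15 -0.51]
[-1.56 -0.6 ]
[-1.97 -0.66]
[-2.39 -0.66]
[-2.81 -0.63]
[-3.22 -0.56]
[-3.63 -0.44]
[-4.02 -0.28]
```

Call:
carry_out([
  {"tx": 0, "ty": -0.36, "tz": -0.21, "rx": 0, "ry": 0, "rz": 0, "fingers": 10},
  {"tx": 0, "ty": -0.75, "tz": -0.38, "rx": 0, "ry": 0, "rz": 0, "fingers": 10},
  {"tx": 0, "ty": -1.15, "tz": -0.51, "rx": 0, "ry": 0, "rz": 0, "fingers": 10},
  {"tx": 0, "ty": -1.56, "tz": -0.6, "rx": 0, "ry": 0, "rz": 0, "fingers": 10},
  {"tx": 0, "ty": -1.97, "tz": -0.66, "rx": 0, "ry": 0, "rz": 0, "fingers": 10},
  {"tx": 0, "ty": -2.39, "tz": -0.66, "rx": 0, "ry": 0, "rz": 0, "fingers": 10},
  {"tx": 0, "ty": -2.81, "tz": -0.63, "rx": 0, "ry": 0, "rz": 0, "fingers": 10},
  {"tx": 0, "ty": -3.22, "tz": -0.56, "rx": 0, "ry": 0, "rz": 0, "fingers": 10},
  {"tx": 0, "ty": -3.63, "tz": -0.44, "rx": 0, "ry": 0, "rz": 0, "fingers": 10},
  {"tx": 0, "ty": -4.02, "tz": -0.28, "rx": 0, "ry": 0, "rz": 0, "fingers": 10},
], newtons=25)

```text
t: 16.2
eef_pos: [0.6299, -0.0493, 0.1811]
eef_rot: [0.061, 0.998, 0.001, 0.003]
force: [3.1, 4.0, 3.7]
gripper_width: 0.0172
finger_force: 25.0
```

```bash
python3 - <<'E'
from h import *
rel()
s=env.get_state();d=s['eef_pos']-O;print(d@X,d@Y,d[2],s['finger_force'],s['moment'].round(2))
for t in np.arange(2.1,3.01,.1): print(np.round((4.2*(np.cos(t)-np.cos(2)),-4.2*(np.sin(t)-np.sin(2))),2))
E
```

```text
t 16.2 pos [ 0.6299 -0.0493  0.1811] j [-0.22  0.34  1.42  0.    1.37 -1.67] F [3.1 4.  3.7] w 0.0172 turn [ 0.02  0.05 -0.  ]
0.0068048561084479995 -0.04559514137746521 0.18108174979309274 25.004815757274628 [ 1.15 -0.52  0.08]
[-0.37  0.19]
[-0.72  0.42]
[-1.05  0.69]
[-1.35  0.98]
[-1.62  1.31]
[-1.85  1.65]
[-2.05  2.02]
[-2.21  2.41]
[-2.33  2.81]
[-2.41  3.23]
```

Call:
carry_out([
  {"tx": 0, "ty": -0.37, "tz": 0.19, "rx": 0, "ry": 0, "rz": 0, "fingers": 10},
  {"tx": 0, "ty": -0.72, "tz": 0.42, "rx": 0, "ry": 0, "rz": 0, "fingers": 10},
  {"tx": 0, "ty": -1.05, "tz": 0.69, "rx": 0, "ry": 0, "rz": 0, "fingers": 10},
  {"tx": 0, "ty": -1.35, "tz": 0.98, "rx": 0, "ry": 0, "rz": 0, "fingers": 10},
  {"tx": 0, "ty": -1.62, "tz": 1.31, "rx": 0, "ry": 0, "rz": 0, "fingers": 10},
  {"tx": 0, "ty": -1.85, "tz": 1.65, "rx": 0, "ry": 0, "rz": 0, "fingers": 10},
  {"tx": 0, "ty": -2.05, "tz": 2.02, "rx": 0, "ry": 0, "rz": 0, "fingers": 10},
  {"tx": 0, "ty": -2.21, "tz": 2.41, "rx": 0, "ry": 0, "rz": 0, "fingers": 10},
  {"tx": 0, "ty": -2.33, "tz": 2.81, "rx": 0, "ry": 0, "rz": 0, "fingers": 10},
  {"tx": 0, "ty": -2.41, "tz": 3.23, "rx": 0, "ry": 0, "rz": 0, "fingers": 10},
], newtons=30)

```text
t: 17.2
eef_pos: [0.6204, -0.1086, 0.0976]
eef_rot: [0.062, 0.998, 0.001, -0.0]
force: [2.5, 8.3, 4.0]
gripper_width: 0.0169
finger_force: 30.0
```

Call:
carry_out([
  {"tx": 0, "ty": 0, "tz": 0.3, "rx": 0, "ry": 0, "rz": 0, "fingers": 10},
  {"tx": 0, "ty": 0, "tz": 0.6, "rx": 0, "ry": 0, "rz": 0, "fingers": 10},
  {"tx": 0, "ty": 0, "tz": 0.65, "rx": 0, "ry": 0, "rz": 0, "fingers": 10},
  {"tx": 0, "ty": 0, "tz": 0.65, "rx": 0, "ry": 0, "rz": 0, "fingers": 10},
])

```text
t: 17.6
eef_pos: [0.6205, -0.109, 0.0874]
eef_rot: [0.061, 0.998, 0.0, -0.0]
force: [-9.6, 9.4, 27.9]
gripper_width: 0.017
finger_force: 30.0
```

```bash
python3 - <<'E'
from h import *
rel()
s=env.get_state();d=s['eef_pos']-O;print(d@X,d@Y,d[2],s['finger_force'],s['moment'].round(2))
E
```

```text
t 17.6 pos [ 0.6205 -0.109   0.0874] j [-0.31  0.43  1.5   0.    1.21 -1.76] F [-9.6  9.4 27.9] w 0.017 turn [ 0.01 -0.01  0.  ]
0.00474900177469856 -0.10606046169803657 0.087383139401592 30.013388693332672 [1.75 1.82 0.06]
```

Call:
carry_out([
  {"tx": 0, "ty": 0, "tz": 0, "rx": 0, "ry": 0, "rz": 0, "fingers": 10},
  {"tx": 0, "ty": 0, "tz": 0, "rx": 0, "ry": 0, "rz": 0, "fingers": 10},
  {"tx": 0, "ty": 0, "tz": 0, "rx": 0, "ry": 0, "rz": 0, "fingers": 10},
  {"tx": 0, "ty": 0, "tz": 0, "rx": 0, "ry": 0, "rz": 0, "fingers": 10},
  {"tx": 0, "ty": 0, "tz": 0, "rx": 0, "ry": 0, "rz": 0, "fingers": 10},
  {"tx": 0, "ty": 0, "tz": 0, "rx": 0, "ry": 0, "rz": 0, "fingers": 10},
  {"tx": 0, "ty": 0, "tz": 0, "rx": 0, "ry": 0, "rz": 0, "fingers": 10},
  {"tx": 0, "ty": 0, "tz": 0, "rx": 0, "ry": 0, "rz": 0, "fingers": 10},
  {"tx": 0, "ty": 0, "tz": 0, "rx": 0, "ry": 0, "rz": 0, "fingers": 10},
  {"tx": 0, "ty": 0, "tz": 0, "rx": 0, "ry": 0, "rz": 0, "fingers": 10},
])

```text
t: 18.6
eef_pos: [0.6204, -0.1091, 0.0874]
eef_rot: [0.061, 0.998, 0.0, -0.0]
force: [-10.1, 8.8, 27.6]
gripper_width: 0.0172
finger_force: 30.0
```

Call:
carry_out([
  {"tx": 0, "ty": 0, "tz": 0, "rx": 0, "ry": 0, "rz": 0, "fingers": 10},
  {"tx": 0, "ty": 0, "tz": 0, "rx": 0, "ry": 0, "rz": 0, "fingers": 10},
  {"tx": 0, "ty": 0, "tz": 0, "rx": 0, "ry": 0, "rz": 0, "fingers": 10},
  {"tx": 0, "ty": 0, "tz": 0, "rx": 0, "ry": 0, "rz": 0, "fingers": 10},
  {"tx": 0, "ty": 0, "tz": 0, "rx": 0, "ry": 0, "rz": 0, "fingers": 10},
  {"tx": 0, "ty": 0, "tz": 0, "rx": 0, "ry": 0, "rz": 0, "fingers": 10},
  {"tx": 0, "ty": 0, "tz": 0, "rx": 0, "ry": 0, "rz": 0, "fingers": 10},
  {"tx": 0, "ty": 0, "tz": 0, "rx": 0, "ry": 0, "rz": 0, "fingers": 10},
])

```text
t: 19.4
eef_pos: [0.6204, -0.1091, 0.0874]
eef_rot: [0.061, 0.998, 0.0, -0.0]
force: [-8.6, 8.8, 28.2]
gripper_width: 0.017
finger_force: 30.0
```

```bash
python3 - <<'E'
from h import *
rel()
hs=cv2.cvtColor(env.get_image("side"),cv2.COLOR_BGR2HSV)
m=cv2.inRange(hs,(80,110,50),(100,255,255))[170:240,290:360]
n,l,stt,c=cv2.connectedComponentsWithStats(m);print([(r.tolist(),q.round(0).tolist()) for r,q in zip(stt[1:]+[290,170,0,0,0],c[1:]+[290,170]) if r[4]>8])
print(proj("side",[st(-.03,0,.124+z) for z in (-.07,0)]))
E
```

```text
t 19.4 pos [ 0.6204 -0.1091  0.0874] j [-0.31  0.43  1.5   0.    1.21 -1.76] F [-8.6  8.8 28.2] w 0.017 turn [ 0.01 -0.    0.  ]
[([314, 203, 6, 7, 14], [317.0, 206.0]), ([314, 207, 5, 8, 16], [316.0, 211.0])]
[[313.10624346 215.75567485]
 [313.88030099 198.28908521]]
```

Call:
carry_out([
  {"tx": 0, "ty": 0.02, "tz": -0.42, "rx": 0, "ry": 0, "rz": 0, "fingers": 10},
  {"tx": 0, "ty": 0.08, "tz": -0.83, "rx": 0, "ry": 0, "rz": 0, "fingers": 10},
  {"tx": 0, "ty": 0.19, "tz": -1.24, "rx": 0, "ry": 0, "rz": 0, "fingers": 10},
  {"tx": 0, "ty": 0.33, "tz": -1.64, "rx": 0, "ry": 0, "rz": 0, "fingers": 10},
  {"tx": 0, "ty": 0.51, "tz": -2.01, "rx": 0, "ry": 0, "rz": 0, "fingers": 10},
  {"tx": 0, "ty": 0.73, "tz": -2.37, "rx": 0, "ry": 0, "rz": 0, "fingers": 10},
  {"tx": 0, "ty": 0.99, "tz": -2.71, "rx": 0, "ry": 0, "rz": 0, "fingers": 10},
  {"tx": 0, "ty": 1.27, "tz": -3.01, "rx": 0, "ry": 0, "rz": 0, "fingers": 10},
  {"tx": 0, "ty": 1.59, "tz": -3.29, "rx": 0, "ry": 0, "rz": 0, "fingers": 10},
  {"tx": 0, "ty": 1.93, "tz": -3.53, "rx": 0, "ry": 0, "rz": 0, "fingers": 10},
], newtons=40)

```text
t: 20.45
eef_pos: [0.6247, -0.0736, 0.1733]
eef_rot: [0.063, 0.998, -0.011, -0.001]
force: [-8.7, -19.5, 13.3]
gripper_width: 0.0172
finger_force: 40.0
```

Call:
carry_out([
  {"tx": 0, "ty": 0.36, "tz": -0.21, "rx": 0, "ry": 0, "rz": 0, "fingers": 10},
  {"tx": 0, "ty": 0.75, "tz": -0.38, "rx": 0, "ry": 0, "rz": 0, "fingers": 10},
  {"tx": 0, "ty": 1.15, "tz": -0.51, "rx": 0, "ry": 0, "rz": 0, "fingers": 10},
  {"tx": 0, "ty": 1.56, "tz": -0.6, "rx": 0, "ry": 0, "rz": 0, "fingers": 10},
  {"tx": 0, "ty": 1.97, "tz": -0.66, "rx": 0, "ry": 0, "rz": 0, "fingers": 10},
  {"tx": 0, "ty": 2.39, "tz": -0.66, "rx": 0, "ry": 0, "rz": 0, "fingers": 10},
  {"tx": 0, "ty": 2.81, "tz": -0.63, "rx": 0, "ry": 0, "rz": 0, "fingers": 10},
  {"tx": 0, "ty": 3.22, "tz": -0.56, "rx": 0, "ry": 0, "rz": 0, "fingers": 10},
  {"tx": 0, "ty": 3.63, "tz": -0.44, "rx": 0, "ry": 0, "rz": 0, "fingers": 10},
  {"tx": 0, "ty": 4.02, "tz": -0.28, "rx": 0, "ry": 0, "rz": 0, "fingers": 10},
], newtons=25)

```text
t: 21.45
eef_pos: [0.6394, 0.0373, 0.1818]
eef_rot: [0.061, 0.998, -0.001, 0.001]
force: [-4.4, 2.2, 10.9]
gripper_width: 0.0175
finger_force: 25.0
```

```bash
python3 - <<'E'
from h import *
rel()
s=env.get_state();d=s['eef_pos']-O;print(d@X,d@Y,d[2],s['finger_force'],s['moment'].round(2))
E
```

```text
t 21.45 pos [0.6394 0.0373 0.1818] j [-0.08  0.36  1.4  -0.    1.38 -1.52] F [-4.4  2.2 10.9] w 0.0175 turn [-0.02  0.03 -0.01]
0.005652515314252833 0.041462441734136345 0.18182458017200245 25.01929521560669 [0.2  0.73 0.14]
```

Call:
carry_out([
  {"tx": 0, "ty": 0.37, "tz": 0.19, "rx": 0, "ry": 0, "rz": 0, "fingers": 10},
  {"tx": 0, "ty": 0.72, "tz": 0.42, "rx": 0, "ry": 0, "rz": 0, "fingers": 10},
  {"tx": 0, "ty": 1.05, "tz": 0.69, "rx": 0, "ry": 0, "rz": 0, "fingers": 10},
  {"tx": 0, "ty": 1.35, "tz": 0.98, "rx": 0, "ry": 0, "rz": 0, "fingers": 10},
  {"tx": 0, "ty": 1.62, "tz": 1.31, "rx": 0, "ry": 0, "rz": 0, "fingers": 10},
  {"tx": 0, "ty": 1.85, "tz": 1.65, "rx": 0, "ry": 0, "rz": 0, "fingers": 10},
  {"tx": 0, "ty": 2.05, "tz": 2.02, "rx": 0, "ry": 0, "rz": 0, "fingers": 10},
  {"tx": 0, "ty": 2.21, "tz": 2.41, "rx": 0, "ry": 0, "rz": 0, "fingers": 10},
  {"tx": 0, "ty": 2.33, "tz": 2.81, "rx": 0, "ry": 0, "rz": 0, "fingers": 10},
  {"tx": 0, "ty": 2.41, "tz": 3.23, "rx": 0, "ry": 0, "rz": 0, "fingers": 10},
], newtons=30)

```text
t: 22.45
eef_pos: [0.6464, 0.0975, 0.0974]
eef_rot: [0.061, 0.998, -0.0, 0.0]
force: [-0.7, 3.1, 6.4]
gripper_width: 0.0171
finger_force: 30.0
```

Call:
carry_out([
  {"tx": 0, "ty": 0.03, "tz": 0.3, "rx": 0, "ry": 0, "rz": 0, "fingers": 10},
  {"tx": 0, "ty": 0.03, "tz": 0.55, "rx": 0, "ry": 0, "rz": 0, "fingers": 10},
  {"tx": 0, "ty": 0.03, "tz": 0.65, "rx": 0, "ry": 0, "rz": 0, "fingers": 10},
  {"tx": 0, "ty": 0.03, "tz": 0.65, "rx": 0, "ry": 0, "rz": 0, "fingers": 10},
  {"tx": 0, "ty": 0.03, "tz": 0.65, "rx": 0, "ry": 0, "rz": 0, "fingers": 10},
])

```text
t: 22.95
eef_pos: [0.6465, 0.0993, 0.0801]
eef_rot: [0.061, 0.998, 0.001, 0.0]
force: [1.2, 7.0, 1.6]
gripper_width: 0.0175
finger_force: 30.0
```

```bash
python3 - <<'E'
from h import *
rel()
s=env.get_state();d=s['eef_pos']-O;print(d@X,d@Y,d[2],s['finger_force'],s['moment'].round(2))
E
```

```text
t 22.95 pos [0.6465 0.0993 0.0801] j [ 0.02  0.49  1.44  0.    1.21 -1.43] F [1.2 7.  1.6] w 0.0175 turn [ 0.01  0.   -0.  ]
0.005196680253218818 0.10388309321025406 0.08014060363388845 30.006941556930542 [ 0.78 -0.27  0.05]
```

Call:
carry_out([
  {"tx": 0, "ty": 0, "tz": 0.15, "rx": 0, "ry": 0, "rz": 0, "fingers": 10},
  {"tx": 0, "ty": 0, "tz": 0.3, "rx": 0, "ry": 0, "rz": 0, "fingers": 10},
  {"tx": 0, "ty": 0, "tz": 0.3, "rx": 0, "ry": 0, "rz": 0, "fingers": 10},
  {"tx": 0, "ty": 0, "tz": 0.3, "rx": 0, "ry": 0, "rz": 0, "fingers": 10},
])

```text
t: 23.35
eef_pos: [0.6467, 0.0994, 0.0755]
eef_rot: [0.061, 0.998, 0.001, 0.0]
force: [-3.8, 5.2, 12.5]
gripper_width: 0.0172
finger_force: 30.0
```

Call:
carry_out([
  {"tx": 0, "ty": 0, "tz": 0.15, "rx": 0, "ry": 0, "rz": 0, "fingers": 10},
  {"tx": 0, "ty": 0, "tz": 0.15, "rx": 0, "ry": 0, "rz": 0, "fingers": 10},
  {"tx": 0, "ty": 0, "tz": 0.15, "rx": 0, "ry": 0, "rz": 0, "fingers": 10},
])

```text
t: 23.65
eef_pos: [0.6467, 0.0994, 0.0753]
eef_rot: [0.061, 0.998, 0.001, 0.0]
force: [-10.9, 4.0, 27.1]
gripper_width: 0.017
finger_force: 30.0
```

Call:
carry_out([
  {"tx": 0, "ty": 0, "tz": -0.2, "rx": 0, "ry": 0, "rz": 0, "fingers": 10},
  {"tx": 0, "ty": 0, "tz": -0.2, "rx": 0, "ry": 0, "rz": 0, "fingers": 46},
  {"tx": 0, "ty": 0, "tz": -0.2, "rx": 0, "ry": 0, "rz": 0, "fingers": 46},
  {"tx": 0, "ty": 0, "tz": -0.2, "rx": 0, "ry": 0, "rz": 0, "fingers": 46},
  {"tx": 0, "ty": 0, "tz": -0.2, "rx": 0, "ry": 0, "rz": 0, "fingers": 46},
  {"tx": 0, "ty": 0, "tz": -1.2, "rx": 0, "ry": 0, "rz": 0, "fingers": 46},
  {"tx": 0, "ty": 0, "tz": -2.5, "rx": 0, "ry": 0, "rz": 0, "fingers": 46},
  {"tx": 0, "ty": 0, "tz": -4, "rx": 0, "ry": 0, "rz": 0, "fingers": 46},
  {"tx": 0, "ty": 1, "tz": -5.5, "rx": 0, "ry": 0, "rz": 0, "fingers": 46},
  {"tx": 0, "ty": 2, "tz": -6, "rx": 0, "ry": 0, "rz": 0, "fingers": 46},
])

```text
t: 24.65
eef_pos: [0.6552, 0.1475, 0.2243]
eef_rot: [0.063, 0.998, 0.0, 0.004]
force: [-0.6, -0.0, -0.2]
gripper_width: 0.0458
finger_force: 0.0
```

Call:
carry_out([
  {"tx": 0, "ty": 1, "tz": -0.5, "rx": 0, "ry": 0, "rz": 0, "fingers": 46},
  {"tx": 0, "ty": 1, "tz": -0.5, "rx": 0, "ry": 0, "rz": 0, "fingers": 46},
  {"tx": 0, "ty": 1, "tz": -0.5, "rx": 0, "ry": 0, "rz": 0, "fingers": 46},
  {"tx": 0, "ty": 1, "tz": -0.5, "rx": 0, "ry": 0, "rz": 0, "fingers": 46},
  {"tx": 0, "ty": 1, "tz": -0.5, "rx": 0, "ry": 0, "rz": 0, "fingers": 46},
])

```text
t: 25.15
eef_pos: [0.6549, 0.1714, 0.2299]
eef_rot: [0.062, 0.998, -0.0, -0.001]
force: [-0.7, -1.1, 0.0]
gripper_width: 0.0459
finger_force: 0.0
```

```bash
python3 - <<'E'
from h import *
rel()
im=env.get_image("side");o=cv2.imread("pics/side5.png")
f=lambda i:cv2.inRange(cv2.cvtColor(i,cv2.COLOR_BGR2HSV),(80,110,50),(100,255,255))[170:240,300:360]
g=lambda i:cv2.inRange(cv2.cvtColor(i,cv2.COLOR_BGR2HSV),(0,150,60),(8,255,255))[160:240,290:360]
for F in (f,g):
  for i in (o,im):
    p=np.argwhere(F(i)>0);print(len(p),p.mean(0).round(1),p.min(0),p.max(0))
cap=proj("side",[st(.004,0,.162),st(.004,.105,.1)]);print(cap)
E
```

```text
t 25.15 pos [0.6549 0.1714 0.2299] j [ 0.13  0.41  1.23 -0.    1.5  -1.32] F [-0.7 -1.1  0. ] w 0.0459 turn [-0.01 -0.02 -0.02]
137 [26.2 22.6] [13 14] [49 34]
121 [27.3 22.6] [15 15] [51 34]
109 [19.4 26.8] [16 16] [23 39]
104 [19.5 27. ] [16 16] [23 39]
[[326.06435955 186.57848693]
 [316.04707376 180.02056509]]
```

```bash
python3 -c "
from station import env
print(env.sign_off())"
```

```text
the job is handed in; nothing more can be done
None
```

The turquoise bottle was loaded into the level cradle, held upside down for about 1.8 s, turned back upright against the stop and released. I handed the job in at about 25 s; no verdict came back.

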